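# Set the batch number on a bench numbering press and stamp a carton

### The job

The soap carton in the numbering press needs batch number 4-7-2: roll the three number wheels until 4, 7 and 2 (left to right as seen from the press's front, the side away from the pillars) lie squarely uppermost at the index lines. Roll them with a light fingertip so that the head stays up at its stop until the number is right, then press the head firmly down to print the carton and let it spring back up. Leave the carton in its nest and everything around the press where it is.

Things in the scene. Friction and masses are not known exactly. Their poses are not given: they have to be found in the camera images.
- press: Green bench numbering press fixed to the counter: base 235 x 190 x 20 mm, two steel pillars 150 mm tall at the rear, a sprung head on them with three black number wheels at the front and a palm knob at the rear. Origin on the counter straight below the middle of the axle. z up; x from the front (wheels) to the rear (pillars); y to the left seen from the front, along the axle.
- wheel1 (a point): Left wheel (+y): nominal top of its rim, mid-width, as a point of the press's base. Wheels are 56 mm in diameter, 22 mm wide, 38 mm apart; the steel cheeks and tabs between end 7 mm below the rim top. Same axes as the press. The true rim top lies up to 6 mm above or below this point, as the head is set higher or lower for the stock: find it by touch.
- wheel2 (a point): Middle wheel: nominal top of its rim, mid-width. Same axes as the press. The true rim top lies up to 6 mm above or below this point, as the head is set higher or lower for the stock: find it by touch.
- wheel3 (a point): Right wheel (-y): nominal top of its rim, mid-width. Same axes as the press. The true rim top lies up to 6 mm above or below this point, as the head is set higher or lower for the stock: find it by touch.
- digit1 (a joint): Left wheel's turn, rad, endless. White numerals 0 to 9, 11 mm tall, sit every 36 degrees round the black rim; the one uppermost, square at the dark index lines on the tabs, is the number set (its type prints below). 0 = numeral 0 uppermost, n x 0.6283 = numeral n; whole turns do not matter. Grows as the rim top moves along the press's +x, 28 mm of rim per rad.
- digit2 (a joint): Middle wheel's turn, read as for the left wheel. The wheels have no clicks or stops and stay where they are left; turning one takes about 2 N along its rim.
- digit3 (a joint): Right wheel's turn, read as for the left wheel.
- knob (a point): Nominal top centre of the palm knob, a flat mushroom 58 mm across, 105 mm behind the middle wheel and 38 mm above the wheels' tops. Truly up to 6 mm higher or lower, like the rims. Pressing it drives the head down.
- head (a joint): How far the head is pushed down from its upper stop, m (0 = up). A return spring holds it up with about 11 N plus 0.3 N per mm. The wheels ride on the head, so about 11 N down on a wheel also drives it down. The wheels meet the carton after 6 to 18 mm, by the set height, at 13 to 17 N; a print takes at least 4 N more. Let go, it springs up.
- carton: The carton to print: white, 64 x 122 x 24 mm, 110 g, loose in the nest under the wheels, one printed frame below each wheel. Origin at the centre of its underside.
- spare_carton: Bystander: a second, identical carton lying on the counter beside the press. Origin at its underside.
- ink_bottle: Bystander: small round ink bottle, 38 mm across, 62 mm tall, beside the press. Origin at its underside.
- salve_tin: Bystander: flat round metal tin, 68 mm across, 26 mm tall, beside the press. Origin at its underside.
- amber_bottle: Bystander: amber glass bottle, 54 mm across, 135 mm tall. Origin at its underside.
- herb_jar: Bystander: glass jar with steel lid, 80 mm across, 110 mm tall. Origin at its underside.
- tape_roll: Bystander: roll of tape lying flat, 100 mm across, 24 mm tall. Origin at its underside.
- pill_mortar: Bystander: white ceramic bowl, 90 mm across, 60 mm tall. Origin at its underside.
There are look-alikes about, which are no part of the job. Leave any purple look-alike of the carton alone.

How it is judged:
By the outcome, as a careful person would: the job done as asked, in the order asked, and still so for the second after the job is handed in, with the robot touching nothing.
It also fails if it takes over 72 s, if anything falls off the work surface, if the arm or the gripper's body presses on something with over 40 N, if the wrist force passes 120 N, or if a joint passes its speed limit or range.

### The arm

A 7-joint arm with a two-finger parallel gripper is mounted at the origin on the work surface. World frame = base frame: x ahead of the robot, y to its left, z up, the work surface at z = 0. Lengths are in mm, angles in rad, forces in N, time in s.
With the tool pointing down it reaches from about 400 to 875 mm from the base axis. Payload 4.4 kg.
Tool frame: the origin (TCP) lies on the centre line of the jaws, within the pads' length; the fingertips stand ctrl.nose_length ahead of it and the grasp point (between the pads) lies 6 mm ahead of it (ctrl.nose_length is the distance from the TCP to the fingertips, in mm); z points along the fingers, y is the direction in which the jaws open and shut (so a half turn about z gives the same grasp; the last joint's range is limited). The gripper opens to 85 mm and grips with 20 to 120 N. Pads are 22 mm wide; open, the fingers measure 114 mm over their backs; the gripper's body (76 mm by 85 mm) begins 54 mm behind the grasp point. The pads swing forward as they close: fully open they stand 13 mm farther back than shut.
Start: joints at [1.114, 0.628, 0.038, 1.517, -0.027, 0.996, -0.02], TCP at [247.63, -600.996, 256.313] pointing down, gripper open.
Joint ranges: [-3.06, 3.06], [-0.37, 2.12], [-1.25, 1.32], [0.18, 2.47], [-1.1, 4.24], [0.23, 1.98], [-2.94, 2.94]. Speed limits (rad/s): [2.57, 2.57, 3.14, 3.14, 3.14, 3.14, 3.14].

### API

Orientations are given as [roll, pitch, yaw] about the fixed x, y, z axes, in that order (R = Rz(yaw) Ry(pitch) Rx(roll)).
In Python, from cell import ctrl, vision gives the robot as it stands. The module is installed in compiled form; this text tells all that it offers.
- The arm moves only by the shell command python3 -m inch 'ROWS'. ROWS is a JSON object of lists of equal length, an entry for each row: "travel": the shift along the tool's x, y, z in cm, a list of three; "twist": the turn about the tool's z in degrees; "fingers": the finger opening in cm, from 0 to 8.54. A call has exactly 10 rows; each row is the pose to reach, as a shift and turn from the pose commanded when the call began, along the tool's axes at that moment; what a row does not reach only later rows make up. A row lasts 1/12 s, in which the tool goes at most 41.7 mm and 7.16 degrees, less where a joint would pass 70% of its speed; a pose out of reach is approached as far as the arm can. A call with a gripper value outside its range is refused whole. The fingers move at their own pace and stop on an object; the grip force is fixed at half the most. Time passes only in rows, so rows that repeat a pose let the fingers close, or fill a call up. It gives the time, the measured TCP pose, the force and the opening at its end, in the units of the state.
- ctrl.read_state(): the state, without advancing time (a new reading comes with each control period).
- vision.get_image(name): name is "scene" or "top" or "wrist"; returns a dict with "frame" (420x560x3 uint8, red, green, blue), "fx", "fy", "cx", "cy" (pixels), "position" and "orientation" of the camera in the world. Camera axes: x right, y down, z forward; pixel columns grow to the right and rows downward; lengths in mm; the calibration is good to about 2 mm. A picture is of the moment at which its call begins. There is no depth.
- ctrl.finish_job(): hands the job in, once; it reports no verdict.
The state is a dict: "clock": time; "qpos": joint angles; "qd": joint speeds; "tau": joint torques, N m; "eef_pos": TCP position; "tool_rot": TCP orientation; "force": force on the tool from outside, world axes, zero at the start; "torque": the same for the moment, N m; "width": finger opening in mm.
Only numpy, scipy, OpenCV 4.12 (cv2) and the standard library are available. Lean on these libraries where they do the work, as an engineer would, in place of code of your own. Each camera call takes 0.05 s, during which the arm holds its last target.

## Working session

There is one attempt and no reset: what is moved stays moved. The work goes in short steps, Python scripts to look and compute and a shell command to move; the robot and the scene stay as the last step left them, time stands still between calls to the robot, and variables do not carry over. Pictures are saved under pics/ and viewed, and the job is handed in when it is done.

```bash
mkdir -p pics
python3 - <<'E'
from cell import ctrl, vision
import cv2
s=ctrl.read_state()
for k,v in s.items(): print(k,v)
print(ctrl.nose_length)
for n in ("scene","top","wrist"):
    im=vision.get_image(n); cv2.imwrite(f"pics/{n}0.png",im["frame"][:,:,::-1])
    print(n,{k:v for k,v in im.items() if k!="frame"})
E
```

```text
clock 0.0
qpos [ 1.11420262  0.62932007  0.03843491  1.51836551 -0.02699796  0.99629499
 -0.02001318]
qd [-0.00011682  0.00076986  0.00131985 -0.00172733 -0.00109246  0.0009352
  0.00015136]
tau [ 1.00495723e-03 -5.63402724e+01  1.22570615e+00 -1.93441415e+01
  1.08027802e-02  1.06234686e-02 -1.36320412e-05]
eef_pos [ 247.41187437 -600.45172758  255.40659547]
tool_rot [-3.13972261e+00  2.08773675e-05  3.90787406e-01]
force [-0.32743987 -0.84589712 -0.07632344]
torque [ 0.02494208 -0.02652836  0.02740571]
width 85.42318099785624
25.0
scene {'fx': 476.4215687507877, 'fy': 476.4215687507877, 'cx': 282.8720122177234, 'cy': 210.3063099817243, 'position': array([1258.48802959,  156.32003066, 1096.94804341]), 'orientation': array([-2.50071848, -0.0141391 ,  1.78894085])}
top {'fx': 395.45464131131587, 'fy': 395.45464131131587, 'cx': 274.6895772373458, 'cy': 199.11715455982903, 'position': array([ 446.9478883 ,  -17.05973061, 1059.58186325]), 'orientation': array([-3.05934974,  0.02096775, -1.56382127])}
wrist {'fx': 303.2741128249614, 'fy': 303.2741128249614, 'cx': 276.4830742036718, 'cy': 210.794192302671, 'position': array([ 323.42991082, -568.12090896,  372.63225776]), 'orientation': array([ 2.81453198e+00,  1.89240230e-03, -1.17994549e+00])}
```

View pics/scene0.png

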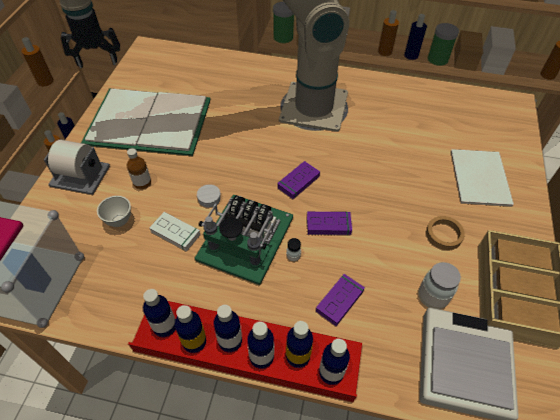

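View pics/top0.png

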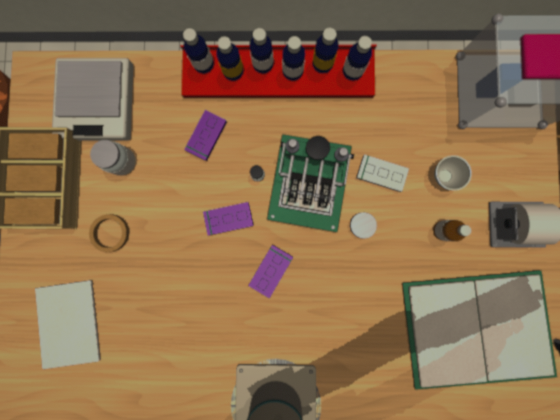

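View pics/wrist0.png

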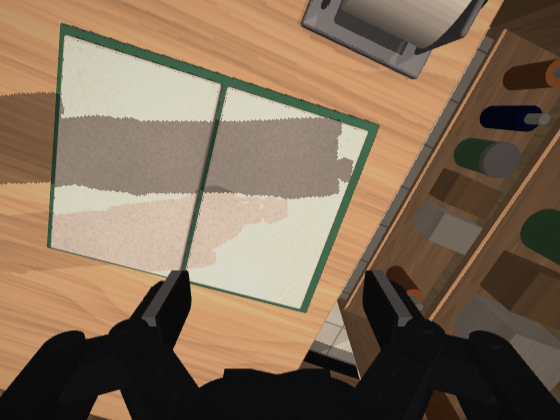

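The press stands with its wheels towards the robot (top view: wheels near (308,190), knob near (317,148)). I'll enlarge the crops.

Run:
```python
import cv2
a=cv2.imread("pics/top0.png")[125:240,255:375]; cv2.imwrite("pics/top0c.png",cv2.resize(a,None,fx=5,fy=5,interpolation=cv2.INTER_CUBIC))
a=cv2.imread("pics/scene0.png")[180:285,185:305]; cv2.imwrite("pics/scene0c.png",cv2.resize(a,None,fx=5,fy=5,interpolation=cv2.INTER_CUBIC))
```

```text
(no output)
```

View pics/top0c.png

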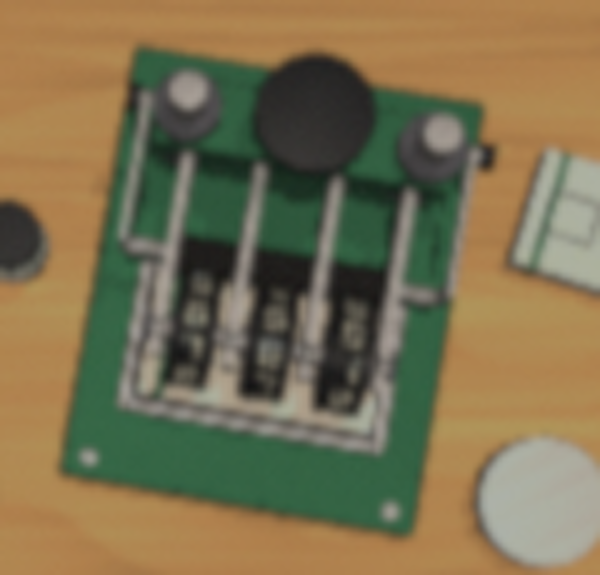

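View pics/scene0c.png

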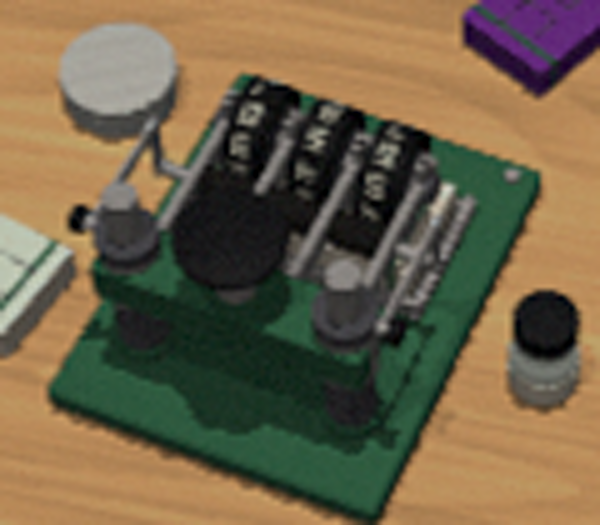

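```bash
cat > h.py <<'E'
import numpy as np, cv2
from scipy.spatial.transform import Rotation as R
CAM={'scene':dict(f=476.4215687507877,cx=282.8720122177234,cy=210.3063099817243,p=np.array([1258.48802959,156.32003066,1096.94804341]),o=[-2.50071848,-0.0141391,1.78894085]),
'top':dict(f=395.45464131131587,cx=274.6895772373458,cy=199.11715455982903,p=np.array([446.9478883,-17.05973061,1059.58186325]),o=[-3.05934974,0.02096775,-1.56382127])}
def cam(im): return dict(f=im['fx'],cx=im['cx'],cy=im['cy'],p=np.array(im['position']),o=im['orientation'])
def ray(c,uv):
    d=R.from_euler('xyz',c['o']).apply([(uv[0]-c['cx'])/c['f'],(uv[1]-c['cy'])/c['f'],1]); return c['p'],d/np.linalg.norm(d)
def atz(c,uv,z):
    p,d=ray(c,uv); return p+d*(z-p[2])/d[2]
def proj(c,P):
    q=R.from_euler('xyz',c['o']).inv().apply(np.asarray(P)-c['p']); return np.array([c['cx']+c['f']*q[0]/q[2],c['cy']+c['f']*q[1]/q[2]])
def tri(rs):
    A=np.zeros((3,3));b=np.zeros(3)
    for p,d in rs:
        M=np.eye(3)-np.outer(d,d);A+=M;b+=M@p
    X=np.linalg.solve(A,b); return X,[np.linalg.norm((np.eye(3)-np.outer(d,d))@(X-p)) for p,d in rs]
E
python3 - <<'E'
from h import *
u=lambda p,o:((p[0]+.5)/5-.5+o[0],(p[1]+.5)/5-.5+o[1])
T=CAM['top'];S=CAM['scene'];ot=(255,125);os=(185,180)
C={k:atz(T,u(v,ot),20) for k,v in dict(RL=(138,47),RR=(482,103),FR=(412,533),FL=(62,470)).items()}
for k,v in C.items(): print(k,v.round(1))
for a,b in (('RL','RR'),('RR','FR'),('FR','FL'),('FL','RL')):
    d=C[b]-C[a]; print(a,b,np.linalg.norm(d).round(1),np.degrees(np.arctan2(d[1],d[0])).round(1))
for n,v in dict(fr=(540,178),rr=(52,395),rl=(372,518)).items(): print('scene',n,atz(S,u(v,os),20 ).round(1))
print('knob',tri([ray(T,u((315,112),ot)),ray(S,u((230,236),os))]))
for z in (200,160,140): print(z,atz(T,u((315,112),ot),z))
print('pillarL',tri([ray(T,u((189,90),ot)),ray(S,u((347,275),os))]))
print('pillarR',tri([ray(T,u((443,133),ot)),ray(S,u((120,195),os))]))
E
```

```text
RL [707.3 -13.5  20. ]
RR [ 677.3 -196.5   20. ]
FR [ 449.3 -158.    20. ]
FL [481.   25.2  20. ]
RL RR 185.4 -99.3
RR FR 231.3 170.4
FR FL 186.0 80.2
FL RL 229.6 -9.7
scene fr [481.4  27.6  20. ]
scene rr [ 676.7 -192.4   20. ]
scene rl [709.1 -11.7  20. ]
knob (array([643.73473146, -95.89979289, 151.02831577]), [np.float64(0.5657975660079138), np.float64(0.5657975660079142)])
200 [633.24983755 -92.17620526 200.        ]
160 [641.91925962 -95.67169431 160.        ]
140 [646.25397065 -97.41943883 140.        ]
pillarL (array([653.58895934, -36.22279896, 151.81042711]), [np.float64(1.6495933519954622), np.float64(1.6495933519954953)])
pillarR (array([ 633.57428947, -154.62444502,  152.73060422]), [np.float64(0.8414153551916221), np.float64(0.8414153551915984)])
```

```bash
cat >> h.py <<'E'
PY=np.radians(-9.7); ex=np.array([np.cos(PY),np.sin(PY),0]); ey=np.array([-np.sin(PY),np.cos(PY),0])
W2=np.array([540.2,-78.2,113.]); W1=W2+38*ey; W3=W2-38*ey
def need(s,target,yaw=PY):
    r=R.from_euler('xyz',s['tool_rot']); d=r.inv().apply(np.asarray(target)-s['eef_pos'])/10
    return d.round(2), round(-np.degrees(yaw-s['tool_rot'][2]),2)
E
python3 - <<'E'
from h import *
from cell import ctrl,vision
s=ctrl.read_state(); im=vision.get_image('wrist'); r=R.from_euler('xyz',s['tool_rot'])
off=r.inv().apply(im['position']-s['eef_pos']); fw=r.inv().apply(R.from_euler('xyz',im['orientation']).apply([0,0,1]))
print(off,fw)
print('right',r.inv().apply(R.from_euler('xyz',im['orientation']).apply([1,0,0])))
for z in (240,260):
  # put TCP so wheels seen at image center
  tz=z; h=tz-off[2]-113; ahead=off[0]+h*fw[0]/fw[2]; t=W2-ex*ahead; t[2]=tz; print(t,ahead,need(s,t))
E
```

```text
[  82.57122365   -1.19067099 -117.17410697] [-3.21243340e-01 -1.78871937e-04  9.46996666e-01]
right [-3.84170613e-05  9.99999984e-01  1.75851420e-04]
[540.45463103 -78.24352488 240.        ] -0.25832417067042 (array([ 46.99, -37.13,   1.61]), np.float64(32.1))
[547.14210282 -79.38663537 260.        ] -7.042790292180399 (array([ 47.56, -36.77,  -0.39]), np.float64(32.1))
```

```bash
python3 -m inch '{"travel":[[2.2,-2,0.2],[5.1,-4.6,0.4],[8,-7.2,0.6],[11,-9.9,0.8],[14,-12.6,1],[17,-15.3,1.2],[20,-18,1.4],[23,-20.7,1.6],[26,-23.4,1.6],[29,-26.1,1.6]],"twist":[2,6,10,15,20,24,28,31,32,32],"fingers":[0,0,0,0,0,0,0,0,0,0]}'
python3 - <<'E'
from h import *
from cell import ctrl
s=ctrl.read_state(); t=W2-40*ex; t[2]=240; print(s['eef_pos'],s['width'],need(s,t))
E
```

```text
clock: 1.03
eef_pos: [416.8, -247.3, 240.3]
tool_rot: [-3.142, 0.0, -0.169]
force: [0.6, 0.7, 0.2]
width: -0.1
[ 416.76791337 -247.26460814  240.26134906] -0.1367330704847603 (array([  5.33, -18.74,   0.03]), np.float64(0.04))
```

```bash
python3 -m inch '{"travel":[[1,-3.5,0],[2,-7,0],[3.1,-10.6,0],[4,-14,0],[4.7,-16.6,0],[5.1,-18,0],[5.3,-18.7,0],[5.3,-18.7,0],[5.3,-18.7,0],[5.3,-18.7,0]],"twist":[0,0,0,0,0,0,0,0,0,0],"fingers":[0,0,0,0,0,0,0,0,0,0]}'
python3 - <<'E'
from h import *
from cell import ctrl,vision
im=vision.get_image('wrist'); cv2.imwrite('pics/w1.png',im['frame'][:,:,::-1]); np.save('w1.npy',cam(im),allow_pickle=True)
c=cam(im)
for w in (W1,W2,W3,W2+105*ex+[0,0,38]): print(proj(c,w).round(1))
E
```

```text
clock: 1.87
eef_pos: [499.1, -75.4, 240.3]
tool_rot: [3.141, 0.0, -0.17]
force: [-0.1, -0.2, 0.2]
width: -0.2
[225.2 161.6]
[272.3 161.5]
[319.4 161.5]
[270.5  -9.3]
```

View pics/w1.png

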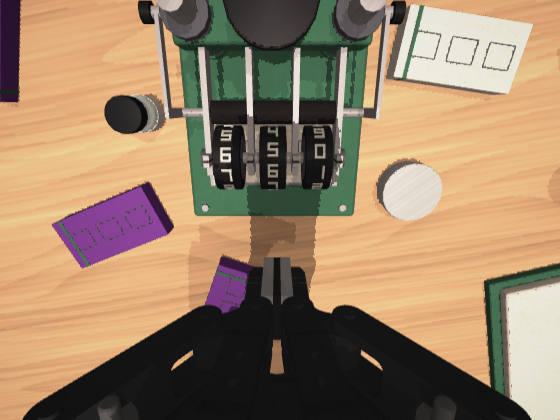

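Run:
```python
import cv2
a=cv2.imread("pics/w1.png")[115:200,195:350]; cv2.imwrite("pics/w1c.png",cv2.resize(a,None,fx=5,fy=5,interpolation=cv2.INTER_CUBIC))
```

```text
(no output)
```

View pics/w1c.png

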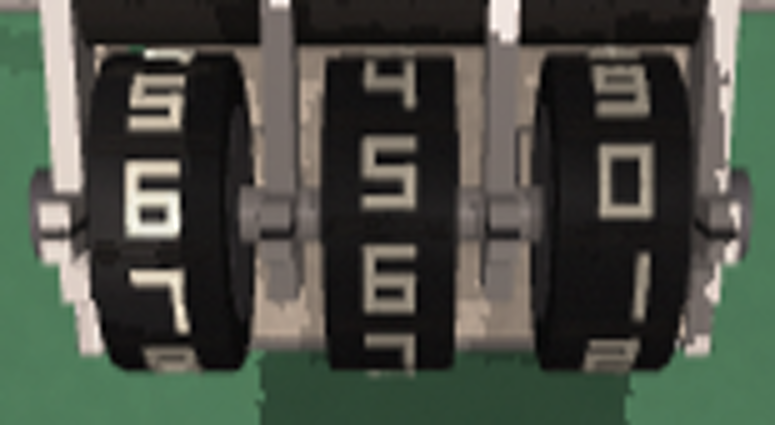

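```bash
cat > fit.py <<'E'
from h import *
from scipy.optimize import least_squares
def fit(c,M,free=True,dx=0,dz=0,verbose=True):
    # M: {wheel(0..2): [(digit, toprow, botrow),...]} image rows
    Ws=[W1,W2,W3]
    def row(w,phi,dx,dz):
        P=Ws[w]+ex*dx+np.array([0,0,dz-28])+28.*(-np.sin(phi)*ex+np.cos(phi)*np.array([0,0,1])); return proj(c,P)[1]
    ks=sorted(M)
    def res(p):
        a,b=(p[-2],p[-1]) if free else (dx,dz); o=[]
        for i,k in enumerate(ks):
            for n,t,bo in M[k]:
                for s,v in ((-1,t),(1,bo)):
                    if v is not None: o.append(row(k,np.radians(36)*(n-p[i])+s*5.5/28,a,b)-v)
        return np.array(o)
    p0=[np.mean([n for n,_,_ in M[k]]) for k in ks]+([0,0] if free else [])
    r=least_squares(res,p0,loss='soft_l1'); 
    print('turn in digits',dict(zip([k+1 for k in ks],r.x.round(3))),'dx,dz',r.x[len(ks):].round(2),'res px',res(r.x).round(1)); return r.x
E
python3 - <<'E'
from fit import *
c=np.load('w1.npy',allow_pickle=True).item()
g=lambda y:None if y is None else (y+.5)/5-.5+115
M={0:[(6,163,237),(7,270,333),(5,None,130)],1:[(5,137,208),(6,247,314),(4,None,107)],2:[(0,143,219),(1,253,320),(-1,None,117)]}
M={k:[(n,g(a),g(b)) for n,a,b in v] for k,v in M.items()}
p=fit(c,M); fit(c,M,False,0,0)
print([proj(c,W+np.array([0,0,-7])).round(1) for W in (W1,W2,W3)])
E
```

```text
turn in digits {1: np.float64(6.528), 2: np.float64(5.769), 3: np.float64(0.689)} dx,dz [-2.84  4.03] res px [ 0.3 -0.8  0.8  0.1 -0.4  0.6 -0.5  0.1 -0.3  0.2  0.9 -0.9  0.7 -0.1
 -0.6]
turn in digits {1: np.float64(6.309), 2: np.float64(5.555), 3: np.float64(0.469)} dx,dz [] res px [ 0.7 -0.3  0.9 -1.1 -0.5  0.6 -0.   0.4 -1.  -0.4  1.2 -0.3  1.  -0.9
 -0.9]
[array([226.5, 160.2]), array([272.4, 160.1]), array([318.3, 160.1])]
```

```bash
python3 -m inch '{"travel":[[-1,0,1.5],[-2,0,4],[-3,0,6.5],[-4,0,8.2],[-4.2,0,8.8],[-4.2,0,9],[-4.2,0,9],[-4.2,0,9],[-4.2,0,9],[-4.2,0,9]],"twist":[0,0,0,0,0,0,0,0,0,0],"fingers":[0,0,0,0,0,0,0,0,0,0]}'
cat > look.py <<'E'
import sys
from h import *
from cell import ctrl,vision
n=sys.argv[1]
im=vision.get_image('wrist'); f=im['frame'][:,:,::-1]; cv2.imwrite(f'pics/{n}.png',f); c=cam(im); np.save(n+'.npy',c,allow_pickle=True)
print(c['p'],(c['p']-W2)@ex, ctrl.read_state()['eef_pos'], need(ctrl.read_state(),W2))
pr=[proj(c,w) for w in (W1,W2,W3)]; print([p.round(1) for p in pr])
m=pr[1].round().astype(int); x0=max(0,m[0]-100); y0=max(0,m[1]-65); print('crop origin',x0,y0,'x4')
a=f[y0:y0+140,x0:x0+200]; cv2.imwrite(f'pics/{n}c.png',cv2.resize(a,None,fx=4,fy=4,interpolation=cv2.INTER_CUBIC))
E
python3 look.py w2
```

```text
clock: 2.75
eef_pos: [459.5, -66.9, 151.2]
tool_rot: [-3.141, -0.002, -0.168]
force: [-0.1, -0.9, -0.6]
width: 0.1
[540.22885703 -79.72006107 268.49663508] 0.28455861973408875 [459.28571803 -66.80549033 151.03861365] (array([ 8.16, -0.23,  3.82]), np.float64(0.09))
[array([195.5, 109.1]), array([273.6, 109.2]), array([351.8, 109.4])]
crop origin 174 44 x4
```

View pics/w2c.png

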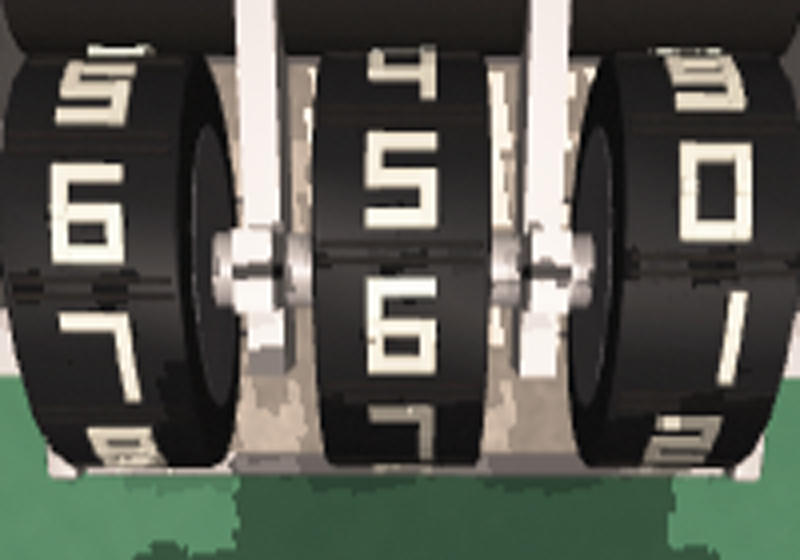

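Run:
```python
from fit import *
c=np.load('w2.npy',allow_pickle=True).item()
P=[proj(c,W2+ex*d-np.array([0,0,7])) for d in (-3,0,3)]; print(P)
g=lambda y:None if y is None else (y+.5)/4-.5+44
M={0:[(6,162,264),(7,312,402),(5,60,126)],1:[(5,132,228),(6,278,375),(4,None,100)],2:[(0,143,242),(1,291,385),(-1,None,110)]}
M={k:[(n,g(a),g(b)) for n,a,b in v] for k,v in M.items()}
fit(c,M)
for dx in (0,-1.5,-2): fit(c,M,False,dx,0)
for dx in (-1,-2): fit(c,M,False,dx,3)
```

```text
[array([273.76908801, 115.40802117]), array([273.76127709, 109.21944975]), array([273.75336846, 102.95346801])]
turn in digits {1: np.float64(6.457), 2: np.float64(5.684), 3: np.float64(0.603)} dx,dz [-2.22  4.21] res px [ 0.8 -1.2  1.2 -0.3  2.  -1.8  1.1 -0.9  1.2 -0.4 -0.9  1.  -1.1  1.2
 -0.1 -1.4]
turn in digits {1: np.float64(6.312), 2: np.float64(5.546), 3: np.float64(0.46)} dx,dz [] res px [ 1.5 -0.5  1.4 -1.6  0.4 -1.7  1.2 -0.3  1.5 -1.3 -1.5  1.4 -0.4  1.6
 -1.2 -1.7]
turn in digits {1: np.float64(6.408), 2: np.float64(5.641), 3: np.float64(0.554)} dx,dz [] res px [ 1.5 -0.9  1.1 -1.2  2.3 -1.2  1.6 -0.6  1.1 -1.2 -0.5  1.7 -0.7  1.3
 -0.9 -0.8]
turn in digits {1: np.float64(6.44), 2: np.float64(5.675), 3: np.float64(0.587)} dx,dz [] res px [ 1.6 -1.   1.  -1.1  2.9 -0.9  1.7 -0.8  0.9 -1.3 -0.1  1.8 -0.9  1.1
 -0.9 -0.5]
turn in digits {1: np.float64(6.376), 2: np.float64(5.605), 3: np.float64(0.522)} dx,dz [] res px [ 1.1 -0.7  1.5 -0.7  0.7 -2.   1.  -0.5  1.5 -0.6 -1.5  1.1 -0.7  1.6
 -0.4 -1.8]
turn in digits {1: np.float64(6.441), 2: np.float64(5.67), 3: np.float64(0.587)} dx,dz [] res px [ 1.1 -1.1  1.2 -0.5  2.  -1.6  1.3 -0.8  1.2 -0.6 -0.8  1.2 -1.   1.3
 -0.3 -1.2]
```

Wheels read about 6.4, 5.6 and 0.5 at the index lines (tab lines near row 111 in the wrist view). The needed rim travel is about −42, +25 and +26 mm. I'll move above the middle wheel and find its rim by touch.

```bash
python3 -m inch '{"travel":[[1.5,0,0],[3.5,-0.1,0],[5.5,-0.2,0],[7,-0.2,0.1],[7.5,-0.2,0.2],[7.5,-0.2,0.3],[7.5,-0.2,0.4],[7.5,-0.2,0.4],[7.5,-0.2,0.4],[7.5,-0.2,0.4]],"twist":[0,0,0,0,0,0,0,0,0,0],"fingers":[0,0,0,0,0,0,0,0,0,0]}'
cat > st.py <<'E'
from h import *
from cell import ctrl
s=ctrl.read_state(); d=s['eef_pos']-W2; print('t',round(s['clock'],2),'rel press x,y,z',(d@ex).round(2),(d@ey).round(2),s['eef_pos'][2].round(2),'F ex,ey,z',np.round([s['force']@ex,s['force']@ey,s['force'][2]],2))
E
python3 st.py
python3 - <<'E'
import cv2
from cell import vision
im=vision.get_image('scene')['frame'][180:285,185:305,::-1]; cv2.imwrite('pics/s1.png',cv2.resize(im,None,fx=5,fy=5,interpolation=cv2.INTER_CUBIC))
E
```

```text
clock: 3.63
eef_pos: [531.9, -77.1, 146.4]
tool_rot: [-3.142, 0.001, -0.168]
force: [0.3, -0.2, 0.4]
width: 0.0
t 3.63 rel press x,y,z -8.34 -0.31 146.4 F ex,ey,z [ 0.33 -0.12  0.41]
```

View pics/s1.png

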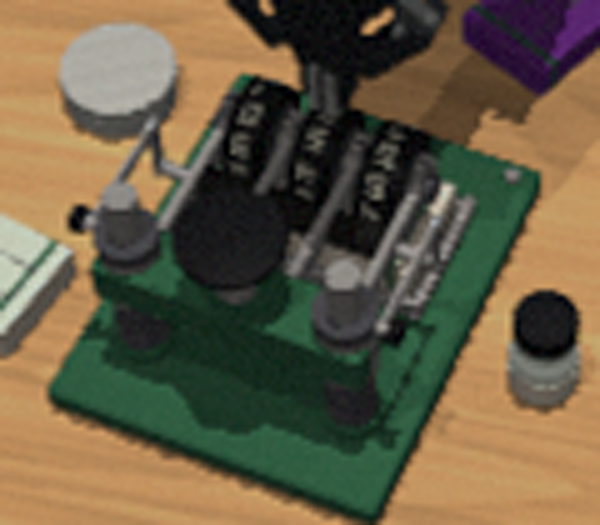

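The fingertip hangs just over the middle wheel (crop (325,100)). I'll lower it slowly.

```bash
python3 -m inch '{"travel":[[0,0,0.05],[0,0,0.1],[0,0,0.15],[0,0,0.2],[0,0,0.25],[0,0,0.25],[0,0,0.25],[0,0,0.25],[0,0,0.25],[0,0,0.25]],"twist":[0,0,0,0,0,0,0,0,0,0],"fingers":[0,0,0,0,0,0,0,0,0,0]}' >/dev/null; python3 st.py
```

```text
t 4.52 rel press x,y,z -7.56 -0.3 143.85 F ex,ey,z [-0.1   0.04 -0.24]
```

```bash
python3 -m inch '{"travel":[[0,0,0.05],[0,0,0.1],[0,0,0.15],[0,0,0.15],[0,0,0.15],[0,0,0.15],[0,0,0.15],[0,0,0.15],[0,0,0.15],[0,0,0.15]],"twist":[0,0,0,0,0,0,0,0,0,0],"fingers":[0,0,0,0,0,0,0,0,0,0]}' >/dev/null; python3 st.py
```

```text
t 5.35 rel press x,y,z -7.56 -0.33 142.34 F ex,ey,z [ 0.17 -0.25  0.04]
```

```bash
python3 -m inch '{"travel":[[0,0,0.05],[0,0,0.1],[0,0,0.15],[0,0,0.15],[0,0,0.15],[0,0,0.15],[0,0,0.15],[0,0,0.15],[0,0,0.15],[0,0,0.15]],"twist":[0,0,0,0,0,0,0,0,0,0],"fingers":[0,0,0,0,0,0,0,0,0,0]}' >/dev/null; python3 st.py
```

```text
t 6.18 rel press x,y,z -7.55 -0.31 140.84 F ex,ey,z [0.54 0.02 0.36]
```

```bash
python3 -m inch '{"travel":[[0,0,0.05],[0,0,0.1],[0,0,0.15],[0,0,0.15],[0,0,0.15],[0,0,0.15],[0,0,0.15],[0,0,0.15],[0,0,0.15],[0,0,0.15]],"twist":[0,0,0,0,0,0,0,0,0,0],"fingers":[0,0,0,0,0,0,0,0,0,0]}' >/dev/null; python3 st.py
```

```text
t 7.02 rel press x,y,z -7.56 -0.31 139.32 F ex,ey,z [-0.01  0.67 -0.08]
```

```bash
python3 -m inch '{"travel":[[0,0,0.05],[0,0,0.1],[0,0,0.1],[0,0,0.1],[0,0,0.1],[0,0,0.1],[0,0,0.1],[0,0,0.1],[0,0,0.1],[0,0,0.1]],"twist":[0,0,0,0,0,0,0,0,0,0],"fingers":[0,0,0,0,0,0,0,0,0,0]}' >/dev/null; python3 st.py
```

```text
t 7.85 rel press x,y,z -7.57 -0.3 138.34 F ex,ey,z [0.98 0.27 1.12]
```

```bash
python3 -m inch '{"travel":[[0,0,0.03],[0,0,0.05],[0,0,0.05],[0,0,0.05],[0,0,0.05],[0,0,0.05],[0,0,0.05],[0,0,0.05],[0,0,0.05],[0,0,0.05]],"twist":[0,0,0,0,0,0,0,0,0,0],"fingers":[0,0,0,0,0,0,0,0,0,0]}' >/dev/null; python3 st.py; python3 st.py
```

```text
t 8.68 rel press x,y,z -7.49 -0.26 138.26 F ex,ey,z [-0.68 -0.17  5.47]
t 8.68 rel press x,y,z -7.49 -0.26 138.26 F ex,ey,z [-0.68 -0.17  5.47]
```

Contact: 5.5 N with the TCP at z 138.3, so the rim top is at about 113.3 mm. Rolling the middle wheel rearward.

```bash
python3 -m inch '{"travel":[[0.1,0,0],[0.3,0,0],[0.5,0,0],[0.7,0,0],[0.9,0,0],[1.05,0,0],[1.15,0,0],[1.2,0,0],[1.2,0,0],[1.2,0,0]],"twist":[0,0,0,0,0,0,0,0,0,0],"fingers":[0,0,0,0,0,0,0,0,0,0]}' >/dev/null; python3 st.py
```

```text
t 9.52 rel press x,y,z 4.33 -0.3 138.26 F ex,ey,z [-1.49 -0.09  6.47]
```

```bash
python3 -m inch '{"travel":[[0,0,-0.3],[0,0,-0.5],[-0.5,0,-0.5],[-1,0,-0.5],[-1.2,0,-0.5],[-1.2,0,-0.4],[-1.2,0,-0.2],[-1.2,0,-0.05],[-1.2,0,0],[-1.2,0,0]],"twist":[0,0,0,0,0,0,0,0,0,0],"fingers":[0,0,0,0,0,0,0,0,0,0]}' >/dev/null; python3 st.py
```

```text
t 10.35 rel press x,y,z -7.33 -0.26 138.26 F ex,ey,z [-2.42  0.39  6.07]
```

```bash
python3 -m inch '{"travel":[[0.1,0,0],[0.3,0,0],[0.5,0,0],[0.7,0,0],[0.9,0,0],[1.05,0,0],[1.15,0,0],[1.2,0,0],[1.2,0,0],[1.2,0,0]],"twist":[0,0,0,0,0,0,0,0,0,0],"fingers":[0,0,0,0,0,0,0,0,0,0]}' >/dev/null; python3 st.py
```

```text
t 11.18 rel press x,y,z 4.61 -0.29 138.26 F ex,ey,z [-1.2   0.39  6.52]
```

```bash
python3 -m inch '{"travel":[[0,0,-0.4],[0,0,-0.8],[-0.6,1,-0.8],[-1.2,2.5,-0.8],[-1.25,3.7,-0.8],[-1.25,3.77,-0.6],[-1.25,3.77,-0.3],[-1.25,3.77,-0.1],[-1.25,3.77,0],[-1.25,3.77,0]],"twist":[0,0,0,0,0,0,0,0,0,0],"fingers":[0,0,0,0,0,0,0,0,0,0]}' >/dev/null; python3 st.py
```

```text
t 12.02 rel press x,y,z -7.72 -37.62 138.2 F ex,ey,z [-1.8  -1.4   7.87]
```

```bash
python3 -m inch '{"travel":[[0.1,0,0],[0.3,0,0],[0.5,0,0],[0.7,0,0],[0.9,0,0],[1.05,0,0],[1.2,0,0],[1.25,0,0],[1.25,0,0],[1.25,0,0]],"twist":[0,0,0,0,0,0,0,0,0,0],"fingers":[0,0,0,0,0,0,0,0,0,0]}' >/dev/null; python3 st.py
```

```text
t 12.85 rel press x,y,z 4.84 -37.64 138.26 F ex,ey,z [-1.41 -2.16  6.92]
```

```bash
python3 -m inch '{"travel":[[0,0,-0.3],[0,0,-0.5],[-0.5,0,-0.5],[-1,0,-0.5],[-1.25,0,-0.5],[-1.25,0,-0.4],[-1.25,0,-0.2],[-1.25,0,-0.05],[-1.25,0,0],[-1.25,0,0]],"twist":[0,0,0,0,0,0,0,0,0,0],"fingers":[0,0,0,0,0,0,0,0,0,0]}' >/dev/null; python3 st.py
```

```text
t 13.68 rel press x,y,z -7.87 -37.97 138.2 F ex,ey,z [-2.57  0.4   5.5 ]
```

```bash
python3 -m inch '{"travel":[[0.1,0,0],[0.3,0,0],[0.5,0,0],[0.7,0,0],[0.9,0,0],[1.05,0,0],[1.2,0,0],[1.25,0,0],[1.25,0,0],[1.25,0,0]],"twist":[0,0,0,0,0,0,0,0,0,0],"fingers":[0,0,0,0,0,0,0,0,0,0]}' >/dev/null; python3 st.py
```

```text
t 14.52 rel press x,y,z 4.72 -37.97 138.27 F ex,ey,z [-2.24  0.62  5.94]
```

```bash
python3 -m inch '{"travel":[[0,0,-0.5],[0,-0.5,-0.9],[0.1,-3,-0.9],[0.1,-6,-0.9],[0.1,-7.4,-0.9],[0.1,-7.6,-0.6],[0.1,-7.6,-0.3],[0.1,-7.6,-0.1],[0.1,-7.6,0],[0.1,-7.6,0]],"twist":[0,0,0,0,0,0,0,0,0,0],"fingers":[0,0,0,0,0,0,0,0,0,0]}' >/dev/null; python3 st.py
```

```text
t 15.35 rel press x,y,z 5.5 36.9 138.31 F ex,ey,z [-0.81  2.04  4.62]
```

```bash
python3 -m inch '{"travel":[[-0.1,0,0],[-0.3,0,0],[-0.5,0,0],[-0.7,0,0],[-0.9,0,0],[-1.1,0,0],[-1.3,0,0],[-1.35,0,0],[-1.35,0,0],[-1.35,0,0]],"twist":[0,0,0,0,0,0,0,0,0,0],"fingers":[0,0,0,0,0,0,0,0,0,0]}' >/dev/null; python3 st.py
```

```text
t 16.18 rel press x,y,z -7.96 36.89 138.22 F ex,ey,z [ 1.13 -1.63  5.61]
```

```bash
python3 -m inch '{"travel":[[0,0,-0.3],[0,0,-0.5],[0.5,0,-0.5],[1,0,-0.5],[1.35,0,-0.5],[1.35,0,-0.4],[1.35,0,-0.2],[1.35,0,-0.05],[1.35,0,0],[1.35,0,0]],"twist":[0,0,0,0,0,0,0,0,0,0],"fingers":[0,0,0,0,0,0,0,0,0,0]}' >/dev/null; python3 st.py
```

```text
t 17.02 rel press x,y,z 5.23 38.03 138.27 F ex,ey,z [-1.43 -0.31  5.82]
```

```bash
python3 -m inch '{"travel":[[-0.1,0,0],[-0.3,0,0],[-0.5,0,0],[-0.7,0,0],[-0.9,0,0],[-1.1,0,0],[-1.3,0,0],[-1.35,0,0],[-1.35,0,0],[-1.35,0,0]],"twist":[0,0,0,0,0,0,0,0,0,0],"fingers":[0,0,0,0,0,0,0,0,0,0]}' >/dev/null; python3 st.py
```

```text
t 17.85 rel press x,y,z -7.96 38.04 138.23 F ex,ey,z [1.54 0.25 5.45]
```

```bash
python3 -m inch '{"travel":[[0,0,-0.3],[0,0,-0.5],[0.5,0,-0.5],[1,0,-0.5],[1.35,0,-0.5],[1.35,0,-0.4],[1.35,0,-0.2],[1.35,0,-0.05],[1.35,0,0],[1.35,0,0]],"twist":[0,0,0,0,0,0,0,0,0,0],"fingers":[0,0,0,0,0,0,0,0,0,0]}' >/dev/null; python3 st.py
```

```text
t 18.68 rel press x,y,z 5.24 37.97 138.29 F ex,ey,z [-1.21  0.1   4.96]
```

```bash
python3 -m inch '{"travel":[[-0.1,0,0],[-0.3,0,0],[-0.5,0,0],[-0.7,0,0],[-0.9,0,0],[-1.1,0,0],[-1.3,0,0],[-1.35,0,0],[-1.35,0,0],[-1.35,0,0]],"twist":[0,0,0,0,0,0,0,0,0,0],"fingers":[0,0,0,0,0,0,0,0,0,0]}' >/dev/null; python3 st.py
```

```text
t 19.52 rel press x,y,z -7.94 37.99 138.23 F ex,ey,z [1.18 0.22 6.12]
```

Now I'll back off and look from straight above the axle.

```bash
python3 -m inch '{"travel":[[0,0,-0.5],[0,0.5,-1.2],[-1,1.5,-1.2],[-3,2.8,-1.2],[-5,3.8,-1.2],[-7,3.8,-1.2],[-7.4,3.8,-1.2],[-7.4,3.8,-1.2],[-7.4,3.8,-1.2],[-7.4,3.8,-1.2]],"twist":[0,0,0,0,0,0,0,0,0,0],"fingers":[0,0,0,0,0,0,0,0,0,0]}' >/dev/null; python3 st.py; python3 look.py w3
```

```text
t 20.35 rel press x,y,z -80.46 0.24 150.03 F ex,ey,z [0.23 0.55 0.35]
[541.73226667 -77.19794426 267.33387942] 1.3415248191606362 [460.80321358 -64.3831574  149.9233505 ] (array([8.05, 0.04, 3.71]), np.float64(0.12))
[array([200.7, 111.2]), array([279.3, 111.4]), array([357.9, 111.6])]
crop origin 179 46 x4
```

View pics/w3c.png

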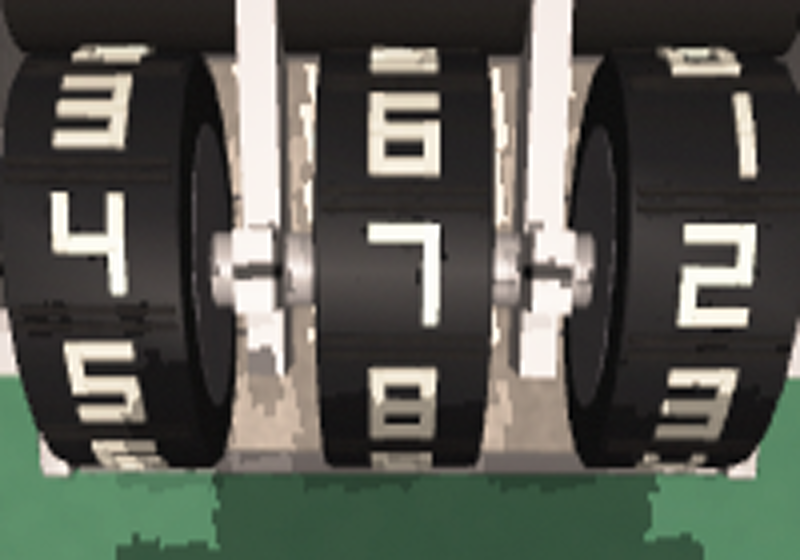

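```bash
python3 - <<'E'
from fit import *
c=np.load('w3.npy',allow_pickle=True).item()
# dx such that index line row
g=lambda y:None if y is None else (y+.5)/4-.5+46
from scipy.optimize import brentq
dx=brentq(lambda d:proj(c,W2+ex*d-np.array([0,0,6.7]))[1]-g(270),-8,8); print('dx',dx)
M={0:[(4,192,297),(5,342,425),(3,73,152)],1:[(7,222,328),(8,367,449),(6,90,178)],2:[(2,223,328),(3,368,443),(1,92,180)]}
M={k:[(n,g(a),g(b)) for n,a,b in v] for k,v in M.items()}
fit(c,M,False,dx,0.3); fit(c,{k:v[:1] for k,v in M.items()},False,dx,.3)
fit(c,M)
E
python3 - <<'E'
import cv2
a=cv2.imread("pics/w3.png")[90:140,229:329]; cv2.imwrite("pics/w3d.png",cv2.resize(a,None,fx=8,fy=8,interpolation=cv2.INTER_NEAREST))
E
```

```text
dx -0.8704178862853944
turn in digits {1: np.float64(4.16), 2: np.float64(6.968), 3: np.float64(1.967)} dx,dz [] res px [ 1.5 -0.9  1.2 -1.8  1.5 -1.6  1.4 -1.5  1.3 -3.7  1.6 -1.4  1.4 -1.2
  1.3 -2.   1.3 -1.7]
turn in digits {1: np.float64(4.167), 2: np.float64(6.972), 3: np.float64(1.973)} dx,dz [] res px [ 1.2 -1.2  1.3 -1.6  1.2 -1.4]
turn in digits {1: np.float64(4.202), 2: np.float64(7.003), 3: np.float64(2.009)} dx,dz [-1.46  6.  ] res px [ 0.7 -0.9  1.9 -0.2  0.4 -2.7  1.2 -0.8  2.5 -1.7  0.7 -2.1  0.9 -0.9
  2.3 -0.1  0.2 -2.6]
```

View pics/w3d.png

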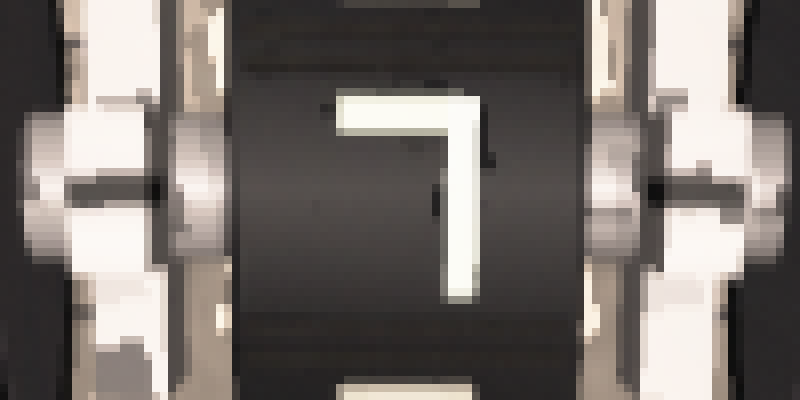

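Index line sits at crop y≈190 and the 7 is centred at 199 in the 8x crop (about 1° off). Digits 7 and 2 are right. Wheel 1 reads about 4.165, so it needs about 3 mm more forward.

```bash
python3 -m inch '{"travel":[[1.5,-0.5,0],[4,-2,0],[6.5,-3.4,0],[8,-3.8,0],[8.2,-3.8,0.2],[8.2,-3.8,0.6],[8.2,-3.8,0.9],[8.2,-3.8,1.1],[8.2,-3.8,1.2],[8.2,-3.8,1.2]],"twist":[0,0,0,0,0,0,0,0,0,0],"fingers":[0,0,0,0,0,0,0,0,0,0]}' >/dev/null; python3 st.py
```

```text
t 21.23 rel press x,y,z -1.07 37.29 138.29 F ex,ey,z [-1.26  0.33  3.92]
```

```bash
python3 -m inch '{"travel":[[-0.05,0,0],[-0.1,0,0],[-0.15,0,0],[-0.2,0,0],[-0.25,0,0],[-0.3,0,0],[-0.31,0,0],[-0.31,0,0],[-0.31,0,0],[-0.31,0,0]],"twist":[0,0,0,0,0,0,0,0,0,0],"fingers":[0,0,0,0,0,0,0,0,0,0]}' >/dev/null; python3 st.py
```

```text
t 22.07 rel press x,y,z -2.51 37.4 138.25 F ex,ey,z [ 0.61 -1.07  6.03]
```

```bash
python3 -m inch '{"travel":[[0,0,-0.4],[0,0.2,-1.2],[-1,1.5,-1.2],[-3,2.8,-1.2],[-5,3.8,-1.2],[-7,3.8,-1.2],[-8,3.8,-1.2],[-8,3.8,-1.2],[-8,3.8,-1.2],[-8,3.8,-1.2]],"twist":[0,0,0,0,0,0,0,0,0,0],"fingers":[0,0,0,0,0,0,0,0,0,0]}' >/dev/null; python3 st.py; python3 look.py w4
```

```text
t 22.9 rel press x,y,z -82.02 0.21 150.08 F ex,ey,z [0.03 0.17 0.6 ]
[540.23921617 -77.0097898  267.33867072] -0.16188226507694037 [459.46477519 -64.22864054 149.98195987] (array([8.19, 0.03, 3.71]), np.float64(0.12))
[array([200.3, 107.8]), array([279.2, 108. ]), array([358. , 108.1])]
crop origin 179 43 x4
```

View pics/w4c.png

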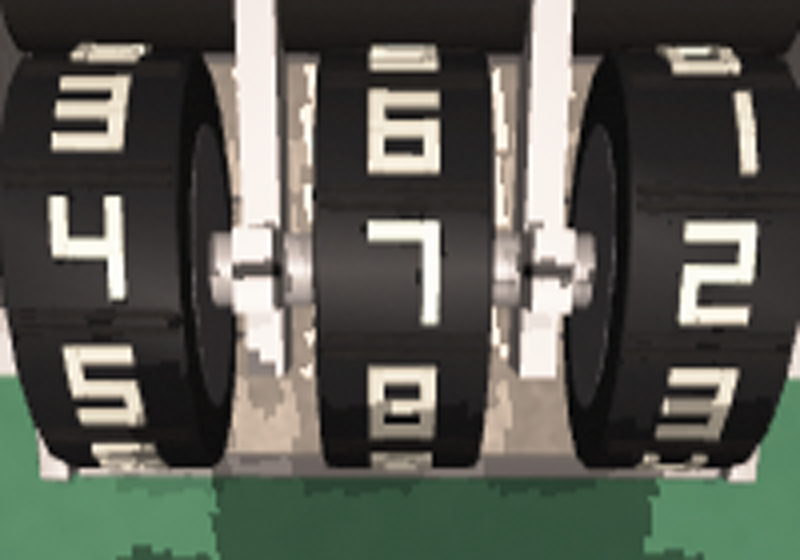

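```bash
python3 -m inch '{"travel":[[2,-1,0],[5,-2.4,0],[8,-3.6,0],[9.3,-3.8,0],[9.3,-3.8,0],[8.5,-3.8,0.2],[8.5,-3.8,0.7],[8.5,-3.8,1.05],[8.5,-3.8,1.2],[8.5,-3.8,1.2]],"twist":[0,0,0,0,0,0,0,0,0,0],"fingers":[0,0,0,0,0,0,0,0,0,0]}' >/dev/null; python3 st.py
```

```text
t 23.78 rel press x,y,z 1.02 37.49 138.27 F ex,ey,z [-1.05 -0.83  6.88]
```

```bash
python3 -m inch '{"travel":[[-0.05,0,0],[-0.1,0,0],[-0.15,0,0],[-0.2,0,0],[-0.24,0,0],[-0.27,0,0],[-0.27,0,0],[-0.27,0,0],[-0.27,0,0],[-0.27,0,0]],"twist":[0,0,0,0,0,0,0,0,0,0],"fingers":[0,0,0,0,0,0,0,0,0,0]}' >/dev/null; python3 st.py
```

```text
t 24.62 rel press x,y,z -0.17 37.57 138.26 F ex,ey,z [ 1.84 -1.28  4.87]
```

```bash
python3 -m inch '{"travel":[[-0.04,0,0],[-0.08,0,0],[-0.12,0,0],[-0.15,0,0],[-0.15,0,0],[-0.15,0,0],[-0.15,0,0],[-0.15,0,0],[-0.15,0,0],[-0.15,0,0]],"twist":[0,0,0,0,0,0,0,0,0,0],"fingers":[0,0,0,0,0,0,0,0,0,0]}' >/dev/null; python3 st.py
```

```text
t 25.45 rel press x,y,z -1.62 37.54 138.26 F ex,ey,z [ 2.35 -1.72  6.6 ]
```

```bash
python3 -m inch '{"travel":[[0,0,-0.4],[0,0.2,-1.2],[-1,1.5,-1.2],[-3,2.8,-1.2],[-5,3.8,-1.2],[-7,3.8,-1.2],[-8,3.8,-1.2],[-8.1,3.8,-1.2],[-8.1,3.8,-1.2],[-8.1,3.8,-1.2]],"twist":[0,0,0,0,0,0,0,0,0,0],"fingers":[0,0,0,0,0,0,0,0,0,0]}' >/dev/null; python3 st.py; python3 look.py w5
```

```text
t 26.28 rel press x,y,z -82.32 0.16 150.08 F ex,ey,z [-0.2   0.67 -0.2 ]
[539.95540823 -77.00695963 267.33152255] -0.44210958466754646 [459.24333809 -64.21269609 149.9825061 ] (array([8.21, 0.03, 3.71]), np.float64(0.11))
[array([200.2, 107.2]), array([279.1, 107.3]), array([358. , 107.5])]
crop origin 179 42 x4
```

View pics/w5c.png

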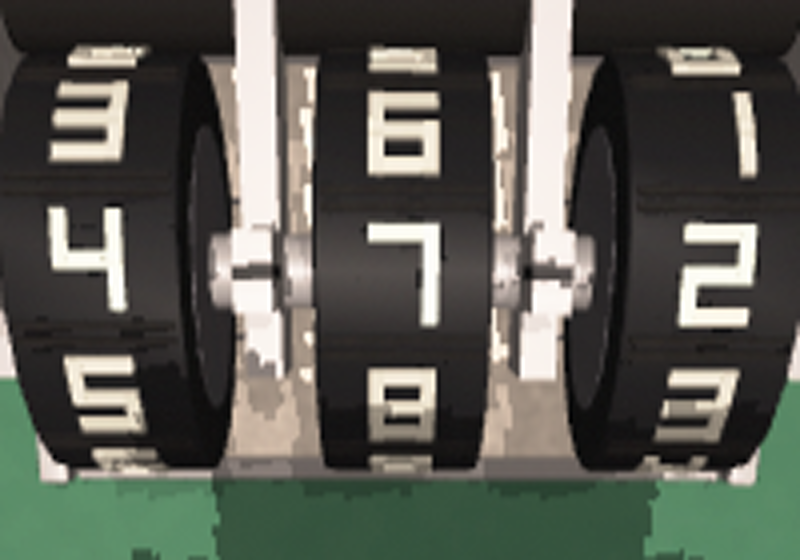

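```bash
python3 -m inch '{"travel":[[2,-1,0],[5,-2.4,0],[8,-3.6,0],[9.3,-3.8,0],[9.3,-3.8,0],[8.5,-3.8,0.2],[8.5,-3.8,0.7],[8.5,-3.8,1.05],[8.5,-3.8,1.2],[8.5,-3.8,1.2]],"twist":[0,0,0,0,0,0,0,0,0,0],"fingers":[0,0,0,0,0,0,0,0,0,0]}' >/dev/null; python3 st.py
```

```text
t 27.17 rel press x,y,z 0.82 37.43 138.26 F ex,ey,z [-1.98  0.45  6.14]
```

```bash
python3 -m inch '{"travel":[[-0.05,0,0],[-0.1,0,0],[-0.15,0,0],[-0.2,0,0],[-0.25,0,0],[-0.3,0,0],[-0.35,0,0],[-0.4,0,0],[-0.42,0,0],[-0.42,0,0]],"twist":[0,0,0,0,0,0,0,0,0,0],"fingers":[0,0,0,0,0,0,0,0,0,0]}' >/dev/null; python3 st.py
```

```text
t 28.0 rel press x,y,z -1.82 37.51 138.27 F ex,ey,z [ 1.89 -1.43  5.76]
```

```bash
python3 -m inch '{"travel":[[0,0,-0.4],[0,0.2,-1.2],[-1,1.5,-1.2],[-3,2.8,-1.2],[-5,3.8,-1.2],[-7,3.8,-1.2],[-8,3.8,-1.2],[-8.1,3.8,-1.2],[-8.1,3.8,-1.2],[-8.1,3.8,-1.2]],"twist":[0,0,0,0,0,0,0,0,0,0],"fingers":[0,0,0,0,0,0,0,0,0,0]}' >/dev/null; python3 st.py; python3 look.py w6
```

```text
t 28.83 rel press x,y,z -82.47 0.17 150.1 F ex,ey,z [-0.51  1.49  0.74]
[539.75467366 -76.96704267 267.33362859] -0.6466999331680808 [459.07580499 -64.21066947 150.0202978 ] (array([8.23, 0.03, 3.71]), np.float64(0.11))
[array([200.2, 106.7]), array([279.1, 106.9]), array([358., 107.])]
crop origin 179 42 x4
```

View pics/w6c.png

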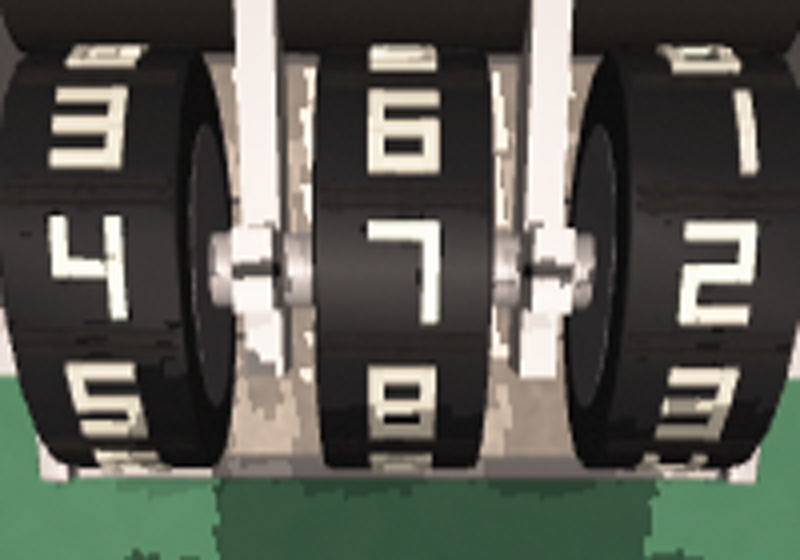

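Now 4, 7 and 2 are centred at crop y≈267, 274 and 274 against the index line at about 269, so all are within about 1°. Next I'll go up and over to the knob.

```bash
python3 -m inch '{"travel":[[0,0,-1.5],[0,0,-4],[3,0,-4.5],[7,0,-4.5],[11,0,-4.5],[15,0,-4.5],[18,0,-4.5],[18.6,0,-4.5],[18.6,0,-4.0],[18.6,0,-3.4]],"twist":[0,0,0,0,0,0,0,0,0,0],"fingers":[0,0,0,0,0,0,0,0,0,0]}' >/dev/null; python3 st.py
python3 - <<'E'
import cv2
from cell import vision
im=vision.get_image('scene')['frame'][160:285,185:325,::-1]; cv2.imwrite('pics/s2.png',cv2.resize(im,None,fx=4,fy=4,interpolation=cv2.INTER_CUBIC))
E
```

```text
t 29.72 rel press x,y,z 101.96 0.19 183.06 F ex,ey,z [ 0.39  0.21 -0.17]
```

View pics/s2.png

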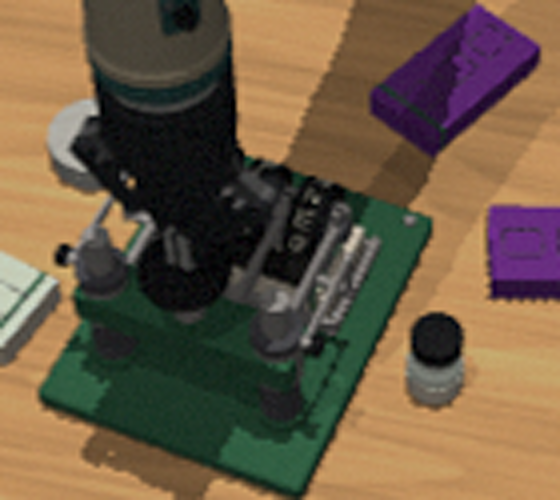

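```bash
python3 -m inch '{"travel":[[0,0,0.2],[0,0,0.4],[0,0,0.6],[0,0,0.7],[0,0,0.8],[0,0,0.9],[0,0,1.0],[0,0,1.1],[0,0,1.2],[0,0,1.2]],"twist":[0,0,0,0,0,0,0,0,0,0],"fingers":[0,0,0,0,0,0,0,0,0,0]}' >/dev/null; python3 st.py
```

```text
t 30.6 rel press x,y,z 102.24 0.19 173.7 F ex,ey,z [-5.57  0.6  11.35]
```

```bash
python3 -m inch '{"travel":[[0,0,0.08],[0,0,0.16],[0,0,0.24],[0,0,0.32],[0,0,0.4],[0,0,0.48],[0,0,0.54],[0,0,0.6],[0,0,0.6],[0,0,0.6]],"twist":[0,0,0,0,0,0,0,0,0,0],"fingers":[0,0,0,0,0,0,0,0,0,0]}' >/dev/null; python3 st.py
```

```text
t 31.43 rel press x,y,z 102.25 0.21 168.15 F ex,ey,z [-6.02  0.17 12.24]
```

```bash
python3 -m inch '{"travel":[[0,0,0.06],[0,0,0.12],[0,0,0.18],[0,0,0.24],[0,0,0.3],[0,0,0.34],[0,0,0.38],[0,0,0.4],[0,0,0.4],[0,0,0.4]],"twist":[0,0,0,0,0,0,0,0,0,0],"fingers":[0,0,0,0,0,0,0,0,0,0]}' >/dev/null; python3 st.py
```

```text
t 32.27 rel press x,y,z 102.28 0.14 166.44 F ex,ey,z [-9.06  0.07 25.94]
```

```bash
python3 -m inch '{"travel":[[0,0,0.03],[0,0,0.06],[0,0,0.06],[0,0,0.06],[0,0,0.06],[0,0,0.06],[0,0,0.06],[0,0,0.06],[0,0,0.06],[0,0,0.06]],"twist":[0,0,0,0,0,0,0,0,0,0],"fingers":[0,0,0,0,0,0,0,0,0,0]}' >/dev/null; python3 st.py
```

```text
t 33.1 rel press x,y,z 102.3 0.18 166.4 F ex,ey,z [-10.29   0.99  29.47]
```

```bash
python3 -m inch '{"travel":[[0,0,-0.1],[0,0,-0.3],[0,0,-0.6],[0,0,-0.9],[0,0,-1.2],[0,0,-1.6],[0,0,-2.2],[0,0,-3],[0,0,-3.6],[0,0,-3.8]],"twist":[0,0,0,0,0,0,0,0,0,0],"fingers":[0,0,0,0,0,0,0,0,0,0]}' >/dev/null; python3 st.py
```

```text
t 33.93 rel press x,y,z 103.17 0.12 200.52 F ex,ey,z [-0.12  0.17 -0.41]
```

```bash
python3 -m inch '{"travel":[[-2,0,0],[-5.5,0,0],[-9.5,0,0],[-13.5,0,0],[-17,0,0.5],[-18.6,0,1.2],[-18.7,0,1.4],[-18.7,0,1.4],[-18.7,0,1.4],[-18.7,0,1.4]],"twist":[0,0,0,0,0,0,0,0,0,0],"fingers":[0,0,0,0,0,0,0,0,0,0]}' >/dev/null; python3 st.py; python3 look.py w7
```

```text
t 34.77 rel press x,y,z -82.51 -0.09 185.52 F ex,ey,z [ 0.68 -0.85  0.74]
[539.58222756 -77.19711789 302.87561564] -0.7779154214865305 [458.57792797 -64.35490688 185.41947941] (array([8.26, 0.  , 7.26]), np.float64(0.09))
[array([214. , 107.2]), array([278.1, 107.3]), array([342.3, 107.4])]
crop origin 178 42 x4
```

View pics/w7c.png

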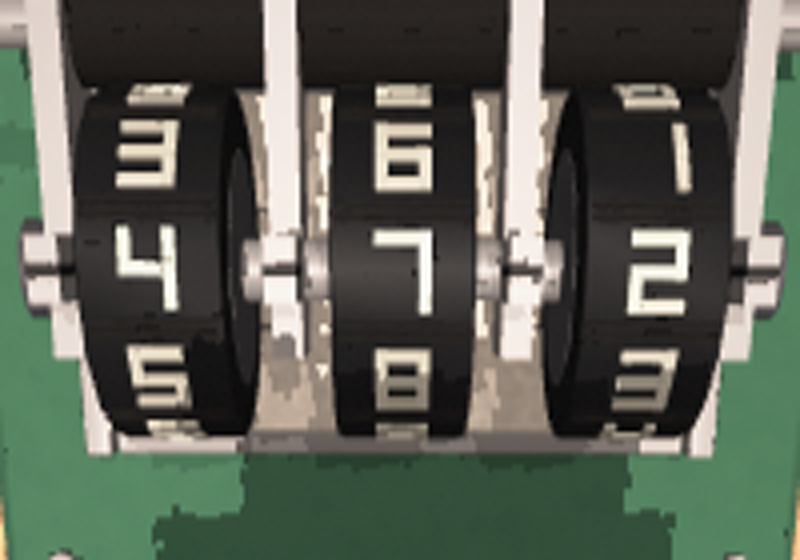

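View pics/w7.png

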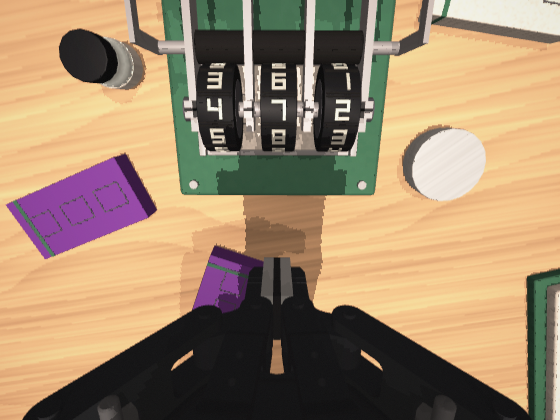

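Run:
```python
import cv2,numpy as np
from cell import vision
im=vision.get_image('scene')['frame'][:,:,::-1]; cv2.imwrite('pics/s3f.png',im)
a=cv2.imread('pics/scene0.png')[180:285,185:305]; b=im[180:285,185:305]
cv2.imwrite('pics/s3.png',np.vstack([np.hstack([cv2.resize(x,None,fx=3.3,fy=3.3,interpolation=cv2.INTER_CUBIC) for x in (a,b)])]))
```

```text
(no output)
```

View pics/s3.png

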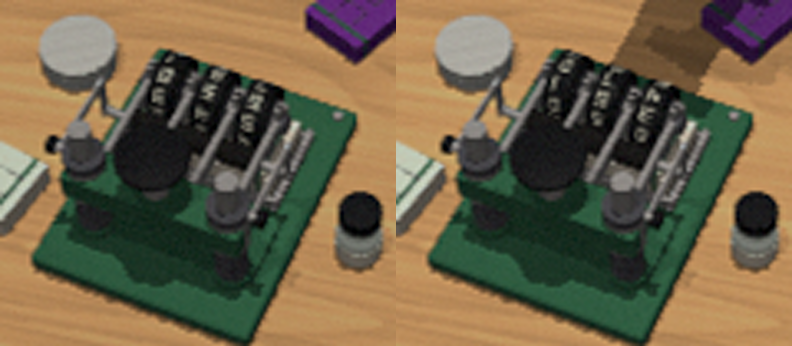

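The before and after pictures show the same press, with the head back up and the tin, ink bottle and spare carton unmoved. The robot is clear, so I'm handing in.

```bash
python3 -c "
from cell import ctrl
print(ctrl.finish_job())"
```

```text
the job is handed in; nothing more can be done
None
```

I set the wheels to 4-7-2, printed with one firm press and handed the job in at about 35 s. The print mark itself lies hidden under the wheels, so I inferred it from the press force.

- **Rolling:** I rolled the wheels with the closed fingertip at about 4–8 N, below the roughly 11 N that drives the head down. The rim height did not change between strokes, so the head stayed up. The left wheel stopped short on its first strokes and needed three more small ones.
- **Pressing:** The head came to a hard stop after about 10 mm of estimated travel, and I held the knob at 26–29 N. That is above the 17–21 N a print should need. I then let the head rise.
- **Last checks:** In the final close view 4, 7 and 2 sit at the index lines to within about 1°, unchanged by the press. The head is back up, and the tin, ink bottle and spare carton beside the press look unmoved. The robot touches nothing. I did not look at the carton in its nest or compare the other bystanders separately at the end.

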